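# Start the stirring hotplate

## Task

Start the stirring hotplate with closed fingertips: press down the raised end of the rocker until it has tipped fully over, then press the long narrow bar key fully down so that it stays down, and then press the domed round button fully down, hold it there for at least one second and let it spring back. Do not press the square key, do not press the bar key or the round button before its turn, and leave the beaker, bottle, tub and pot standing where they are.

Things in the scene. Friction and masses are not known exactly. Their poses are not given: they have to be found in the camera images.
- station: White fixed stirring hotplate. Origin on the table under the centre of its 200 x 200 mm control deck, deck top at 60 mm. At its -y side (y -280 to -100 mm) a heater block, 84 mm high, with a cold round plate centred at y -190 mm, top at 90 mm. On the deck four white keys at x +-44, y +-44 mm, in black 66 x 66 x 6 mm bezels, in any order; key axes parallel to the station's.
- rocker (a joint): Rocker switch: white shallow V-shaped cap, 56 mm long (station x), 28 mm wide, pivot at mid-length 14 mm above the deck. Radians: 0 = off, -x half raised at a slope of 0.36, +x half level; 0.36 = on, -x half level, +x half raised. Needs up to about 4 N on the raised end; stays where it is left.
- rocker_raised_end (a point): Point on the top face of the rocker's raised (-x) half, 22 mm from the pivot along the cap and 6 mm from its end, on the middle line: the place to press. It moves with the rocker, 22 mm above the deck when off and 14 mm when on.
- bar_key (a joint): Long narrow bar key, flat top 54 mm (along the station's y) x 18 mm. Value in m: 0 = up, 0.008 = fully down. Slides straight down against about 3 N and stays down where it is left.
- bar_key_top (a point): Centre of the bar key's top face; 20 mm above the deck when up, 12 mm when down; moves with the key.
- round_button (a joint): Domed round button, 32 mm diameter. Value in m: 0 = up, 0.008 = fully down. A spring (1 N at the top, 4 N fully down) returns it when let go.
- round_button_top (a point): Top centre of the round button's dome; 20.8 mm above the deck when up, 12.8 mm when fully down; moves with it.
- square_key (a joint): Square key, flat top 30 x 30 mm: the one to leave alone. Value in m: 0 = up, 0.008 = fully down; sprung like the round button.
- square_key_top (a point): Centre of the square key's top face, 20 mm above the deck when up.
- beaker: Empty clear glass beaker, loose, 96 mm diameter (102 mm at the rim), 120 mm high, standing on the round steel plate (its rim 210 mm above the table). Origin at the centre of its underside.
- bottle: Aluminium bottle with a white cap, loose, 54 mm diameter, 130 mm high, on the table at the station's +y side. Origin at the centre of its underside.
- tub: White plastic tub with a lid, loose, 86 mm diameter, 75 mm high, on the table behind the station (its +x side). Origin at the centre of its underside.
- pot: Small low aluminium screw-lid pot, loose, 51 mm diameter, 32 mm high, on the table in front of the deck (its -x side). Origin at the centre of its underside.

How it is judged:
By the outcome, as a careful person would: the job done as asked, in the order asked, and still so for the second after the job is handed in, with the robot touching nothing.
It also fails if it takes over 48 s, if anything falls off the work surface, if the arm or the gripper's body presses on something with over 40 N, if the wrist force passes 120 N, or if a joint passes its speed limit or range.

## Robot

A 7-joint arm with a two-finger parallel gripper is mounted at the origin on the work surface. World frame = base frame: x ahead of the robot, y to its left, z up, the work surface at z = 0. Lengths are in m, angles in rad, forces in N, time in s.
With the tool pointing down it reaches from about 0.35 to 0.9 m from the base axis. Payload 19.9 kg.
Tool frame: the origin (TCP) lies on the centre line of the jaws, within the pads' length; the fingertips stand 17 mm ahead of it and the grasp point (between the pads) lies 2 mm behind it; z points along the fingers, x is the direction in which the jaws open and shut, and the axes are right-handed (so a half turn about z gives the same grasp; the last joint's range is limited). The gripper opens to 85 mm and grips with 20 to 120 N. Pads are 22 mm wide; open, the fingers measure 114 mm over their backs; the gripper's body (76 mm by 85 mm) begins 54 mm behind the grasp point. The pads swing forward as they close: fully open they stand 13 mm farther back than shut.
Start: joints at [-1.321, 0.417, -0.01, 1.614, 0.005, 1.111, -0.053], TCP at [0.179, 0.599, 0.248] pointing down, gripper open.
Joint ranges: [-2.81, 2.81], [-0.39, 2.02], [-1.27, 1.25], [0.06, 2.57], [-1.19, 4.33], [0.19, 2], [-2.82, 2.82]. Speed limits (rad/s): [1.89, 1.89, 2.39, 2.39, 3.01, 3.01, 3.01].

## Interface

Orientations are given as a 3x3 rotation matrix whose columns are the frame's x, y, z axes.
In Python, from plant import get_state, camera, camera_model, job_done, boxes_of, cut_out, pinpoint gives the robot as it stands.
- The arm moves only by the tool servo_tool, never from a script. Its argument "steps" is a list of rows, each an object of numbers: "rx", "ry", "rz": the turn, a rotation vector about the tool's x, y, z in degrees; "dx", "dy", "dz": the shift along the tool's x, y, z in cm; "fingers": the opening, from 0 (shut) to 1 (fully open). In form: [{"rx": .., "ry": .., "rz": .., "dx": .., "dy": .., "dz": .., "fingers": ..}, ...]. A call has 1 to 20 rows; each row shifts and turns the commanded pose from where the row before left it, along the tool's axes as they then stand; what a row does not reach is not made up. A row lasts 1/8 s, in which the tool goes at most 62.5 mm and 10.7 degrees, less where a joint would pass 70% of its speed; a pose out of reach is approached as far as the arm can. A call with a gripper value outside its range is refused whole. The fingers move at their own pace and stop on an object; "force" is the grip in N (left out, the last holds). Time passes only in rows, so rows that do not move let the fingers close. It gives the time, the measured TCP pose, the force and the opening at its end, in the units of the state.
- get_state(): the state, without advancing time (a new reading comes with each control period).
- camera(name): name is "side" or "top" or "wrist"; returns (picture, depth): 384x512x3 uint8, red, green, blue; 384x512 float32, m along the optical axis (not along the pixel's ray), 0 where there is no reading.
- camera_model(name): a dict with "fx", "fy", "cx", "cy" (pixels), "rvec" (rotation vector, rad) and "tvec" (3), from world to camera coordinates, as OpenCV has them. Camera axes: x right, y down, z forward; pixel columns grow to the right and rows downward; lengths in m; the calibration is good to about 2 mm. A picture is of the moment at which its call begins: read the wrist's pose just before it. camera_model takes no time and is no camera call; for the wrist camera it gives the pose at the moment of the call.
- job_done(): hands the job in, once; it reports no verdict.
Trained networks look in the newest picture that a camera, given by its name, has taken for a name from the list of things; names that differ only in an ending like _2 or _b are one class to them, and where a whole thing is asked for, a point or a joint stands for the part that bears it (a point fixed in the world has none). Each returns a list of dicts, best first, with "score" (0 to 1); they miss things now and then, are a little off and sometimes report something else, mostly with a low value. They report only what shows in the picture. A call takes as long as a camera call.
- boxes_of(camera, thing): "centre" ([column, row] as shares, 0 to 1, of the picture: columns of its width, rows of its height, amid what is visible of it).
- cut_out(camera, thing): "mask" (384x512 bool, what is visible of it) and "centre" ([column, row] as shares, 0 to 1, of the picture: columns of its width, rows of its height, amid what is visible of it).
- pinpoint(camera, thing): "centre" ([column, row] as shares, 0 to 1, of the picture: columns of its width, rows of its height: a listed point, or the origin of a listed thing).
The state is a dict: "t": time; "q": joint angles; "joint_vel": joint speeds; "joint_efforts": joint torques, N m; "position": TCP position; "eef_rot": TCP orientation; "ft_force": force on the tool from outside, world axes, zero at the start; "wrist_torque": the same for the moment, N m; "finger_gap": finger opening in m.
Only numpy, scipy, OpenCV 4.12 (cv2) and the standard library are available. Lean on these libraries where they do the work, as an engineer would, in place of code of your own. Each camera call takes 0.05 s, during which the arm holds its last target. There are 200 camera calls.

## Working session

There is one attempt and no reset: what is moved stays moved. The work goes in short steps, Python scripts to look and compute and a tool call to move; the robot and the scene stay as the last step left them, time stands still between calls to the robot, and variables do not carry over. Pictures are saved under pics/ and viewed, about 8 in all and at most 12, crops included, and the job is handed in when it is done.

Besides the shell and the picture viewer there is one more tool, called after ">>>" by a JSON object that holds its "name" and its "arguments". servo_tool: Moves the arm, as the interface text tells. Its arguments: {"type":"object","properties":{"steps":{"type":"array"},"force":{"type":"number"}},"required":["steps"]}

```bash
mkdir -p pics
cat > h.py <<'E'
import numpy as np, cv2
from plant import *
def proj(n,P):
    m=camera_model(n);R=cv2.Rodrigues(np.array(m["rvec"],float))[0];c=R@np.array(P)+np.array(m["tvec"]);return [m["fx"]*c[0]/c[2]+m["cx"],m["fy"]*c[1]/c[2]+m["cy"]]
def ray(n,u,v):
    m=camera_model(n);R=cv2.Rodrigues(np.array(m["rvec"],float))[0]
    return -R.T@np.array(m["tvec"]).ravel(), R.T@np.array([(u-m["cx"])/m["fx"],(v-m["cy"])/m["fy"],1])
def atz(n,u,v,z):
    o,d=ray(n,u,v);return o+d*(z-o[2])/d[2]
def tri(rs):
    A=np.zeros((3,3));b=np.zeros(3)
    for o,d in rs:
        d=d/np.linalg.norm(d);M=np.eye(3)-np.outer(d,d);A+=M;b+=M@o
    return np.linalg.solve(A,b)
E
python3 - <<'E'
from h import *
np.set_printoptions(precision=4,suppress=True)
s=get_state();print(s["t"],s["position"],s["eef_rot"])
for n in("top","side"):
    p,d=camera(n);cv2.imwrite(f"pics/{n}1.png",p[:,:,::-1])
R={}
for t in["station","rocker_raised_end","bar_key_top","round_button_top","square_key_top","beaker","bottle","tub","pot"]:
    rs=[]
    for n in("top","side"):
        r=pinpoint(n,t)
        if r:
            c=r[0]["centre"];u,v=c[0]*512,c[1]*384;rs.append(ray(n,u,v));print(t,n,round(u),round(v),round(r[0]["score"],2), len(r))
    if len(rs)==2:print("   ",tri(rs))
print(get_state()["t"])
E
```

```text
0.0 [0.1791 0.5984 0.2476] [[ 0.2867  0.958  -0.0003]
 [ 0.958  -0.2867 -0.0013]
 [-0.0013  0.0001 -1.    ]]
station top 234 207 0.91 1
station side 230 254 0.71 1
    [ 0.5574  0.1274 -0.0056]
rocker_raised_end top 257 226 0.97 1
rocker_raised_end side 270 216 0.67 1
    [0.5101 0.0741 0.0831]
bar_key_top top 212 237 0.62 1
bar_key_top side 242 247 0.82 1
    [0.4924 0.1563 0.0764]
round_button_top top 241 176 0.75 1
round_button_top side 222 204 0.77 1
    [0.6048 0.1045 0.0766]
square_key_top top 191 190 0.74 1
square_key_top side 194 232 0.82 1
    [0.5759 0.1938 0.0802]
beaker top 324 164 0.71 1
beaker side 271 167 0.93 1
    [ 0.621  -0.0481  0.0867]
bottle top 133 216 0.67 1
bottle side 147 328 0.83 1
    [ 0.5357  0.3278 -0.0091]
tub top 243 99 0.56 1
tub side 181 199 0.69 1
    [ 0.7765  0.1005 -0.0005]
pot top 273 266 0.58 1
pot side 313 262 0.55 1
    [0.4327 0.0452 0.0024]
1.0
```

Run:
```python
import cv2,numpy as np
a=cv2.imread("pics/top1.png")[70:300,100:370];b=cv2.imread("pics/side1.png")[120:350,110:350]
cv2.imwrite("pics/c1.png",np.hstack([cv2.resize(a,(400,341)),cv2.resize(b,(400,341))]))
```

```text
(no output)
```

View pics/c1.png

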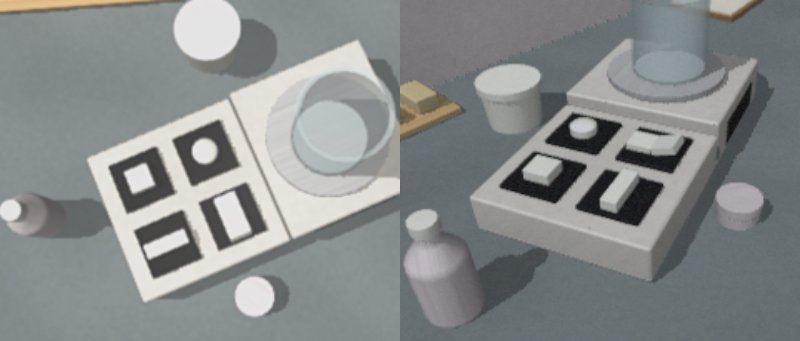

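```bash
cat > fit.py <<'E'
from h import *
from scipy.optimize import least_squares
np.set_printoptions(precision=4,suppress=True)
L={"rocker_raised_end":(-.0646,-.044,.082),"bar_key_top":(-.044,.044,.08),"round_button_top":(.044,.044*-1,.0808),"square_key_top":(.044,.044,.08)}
def W(p,l):
    c,s=np.cos(p[2]),np.sin(p[2]);return np.array([p[0]+c*l[0]-s*l[1],p[1]+s*l[0]+c*l[1],l[2]])
def fit(obs):
    f=lambda p:np.concatenate([np.array(proj(n,W(p,L[t])))-o for n,t,o in obs])
    r=least_squares(f,[.557,.127,.35],loss="soft_l1");return r.x,f(r.x).reshape(-1,2)
E
python3 - <<'E'
from fit import *
obs=[]
for n in("top","side"):
    p,d=camera(n);np.save(f"{n}.npy",d)
    for t in L:
        r=pinpoint(n,t)
        if r:obs.append((n,t,np.array(r[0]["centre"])*[512,384]))
for sel in(("top",),("side",),("top","side")):
    p,res=fit([o for o in obs if o[0] in sel]);print(sel,p);
print(res)
for t in L:print(t,W(p,L[t]))
# depth of keys through masks
for n in("top","side"):
  m=camera_model(n);R=cv2.Rodrigues(np.array(m["rvec"]))[0];d=np.load(n+".npy")
  for t in L:
    r=cut_out(n,t)
    if not r:continue
    v,u=np.nonzero(r[0]["mask"]&(d>0));z=d[v,u]
    C=np.c_[(u-m["cx"])/m["fx"]*z,(v-m["cy"])/m["fy"]*z,z];X=(C-np.array(m["tvec"]).ravel())@R
    k=X[:,2]>.072;print(n,t,len(u),np.median(X[k],0),X[k].mean(0),np.percentile(X[k,2],90))
print(get_state()["t"])
E
```

```text
('top',) [0.5526 0.1329 0.4021]
('side',) [0.5501 0.1364 0.3749]
('top', 'side') [0.552  0.1342 0.3975]
[[ 0.001   2.0806]
 [-2.0784 -0.9182]
 [-1.924  -2.3444]
 [ 2.704   1.8202]
 [ 1.2948 -2.7863]
 [ 0.3403  0.5561]
 [-0.9365 -0.5007]]
rocker_raised_end [0.5095 0.0686 0.082 ]
bar_key_top [0.4944 0.1577 0.08  ]
round_button_top [0.6096 0.1107 0.0808]
square_key_top [0.5755 0.1918 0.08  ]
top rocker_raised_end 458 [0.5276 0.074  0.0754] [0.5276 0.0744 0.0766] 0.08184832580609082
top bar_key_top 308 [0.4961 0.1554 0.0797] [0.496  0.1552 0.0796] 0.08118828322789137
top round_button_top 226 [0.6093 0.1078 0.0789] [0.6095 0.1079 0.0788] 0.0810477582407757
top square_key_top 303 [0.5769 0.1887 0.0795] [0.5767 0.189  0.0794] 0.08101914329333734
side rocker_raised_end 433 [0.524  0.0779 0.0761] [0.5249 0.0769 0.0775] 0.08266830398092785
side bar_key_top 407 [0.4919 0.1615 0.0807] [0.4923 0.1605 0.0797] 0.08180656758579459
side round_button_top 196 [0.6045 0.1134 0.08  ] [0.6057 0.1128 0.079 ] 0.08188828903831316
side square_key_top 330 [0.5724 0.1939 0.0806] [0.573  0.1934 0.0795] 0.08182111025206149
1.9
```

>>> {"name": "servo_tool", "arguments": {"steps": [{"dx":-2.82,"dy":4.08,"fingers":0},{"dx":-2.82,"dy":4.08,"fingers":0},{"dx":-2.82,"dy":4.08,"fingers":0},{"dx":-2.82,"dy":4.08,"fingers":0},{"dx":-2.82,"dy":4.08,"fingers":0},{"dx":-2.82,"dy":4.08,"fingers":0},{"dx":-2.82,"dy":4.08,"fingers":0},{"dx":-2.82,"dy":4.08,"fingers":0},{"dx":-2.82,"dy":4.08,"fingers":0},{"dx":-2.82,"dy":4.08,"fingers":0},{"dx":-2.82,"dy":4.08,"fingers":0},{"dx":-2.82,"dy":4.08,"fingers":0},{"rz":-9.7,"fingers":0},{"rz":-9.7,"fingers":0},{"rz":-9.7,"fingers":0},{"rz":-9.7,"fingers":0},{"fingers":0},{"fingers":0}]}}

```text
invalid input
```

Run:
```python
from fit import *
s=get_state();print(s["t"],s["position"],s["eef_rot"],s["finger_gap"],s["ft_force"])
p,d=camera("wrist");cv2.imwrite("pics/w1.png",p[:,:,::-1])
obs=[]
for t in L:
    r=pinpoint("wrist",t)
    if r:
        o=np.array(r[0]["centre"])*[512,384];obs.append(("wrist",t,o));print(t,o,atz("wrist",*o,L[t][2]),r[0]["score"])
print(fit(obs))
m=camera_model("wrist");R=cv2.Rodrigues(np.array(m["rvec"]))[0]
for t in L:
    r=cut_out("wrist",t)
    if not r:continue
    v,u=np.nonzero(r[0]["mask"]&(d>0));z=d[v,u]
    C=np.c_[(u-m["cx"])/m["fx"]*z,(v-m["cy"])/m["fy"]*z,z];X=(C-np.array(m["tvec"]).ravel())@R
    k=X[:,2]>.072;print(t,len(u),X[k].mean(0),np.percentile(X[k,2],90))
```

```text
1.9 [0.1791 0.5988 0.2483] [[ 0.2867  0.958  -0.    ]
 [ 0.958  -0.2867 -0.0001]
 [-0.0001  0.     -1.    ]] 0.08535683321654161 [ 0.8709 -0.5664 -0.5002]Traceback (most recent call last):
  File "<stdin>", line 9, in <module>
  File "fit.py", line 9, in fit
    r=least_squares(f,[.557,.127,.35],loss="soft_l1");return r.x,f(r.x).reshape(-1,2)
    return func(*args, **kwargs)
    vector_fun = VectorFunction(
        fun_wrapped,
    ...<6 lines>...
        workers=workers
    )
    self._update_fun()
    ~~~~~~~~~~~~~~~~^^
    self.f = self.fun_wrapped(xp_copy(self.x))
             ~~~~~~~~~~~~~~~~^^^^^^^^^^^^^^^^^
    return np.atleast_1d(self.fun(x))
                         ~~~~~~~~^^^
    return self.f(x, *self.args, **self.kwargs)
           ~~~~~~^^^^^^^^^^^^^^^^^^^^^^^^^^^^^^
  File "fit.py", line 8, in <lambda>
    f=lambda p:np.concatenate([np.array(proj(n,W(p,L[t])))-o for n,t,o in obs])
               ~~~~~~~~~~~~~~^^^^^^^^^^^^^^^^^^^^^^^^^^^^^^^^^^^^^^^^^^^^^^^^^^
ValueError: need at least one array to concatenate
```

View pics/w1.png

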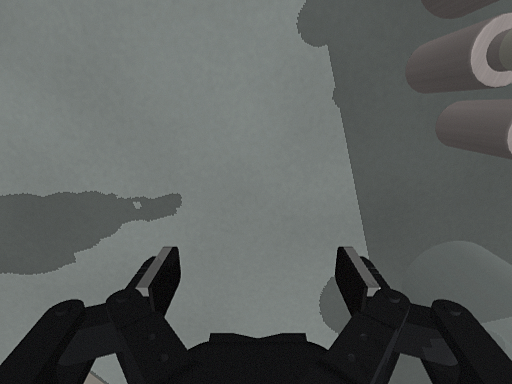

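The move call was refused (probably because every row needs all its keys). The wrist picture still shows the start pose: bare table, with the fingers at the bottom (about 165,270 and 355,270).

>>> {"name": "servo_tool", "arguments": {"steps": [{"rx":0,"ry":0,"rz":0,"dx":-2.82,"dy":4.08,"dz":0,"fingers":0},{"rx":0,"ry":0,"rz":0,"dx":-2.82,"dy":4.08,"dz":0,"fingers":0},{"rx":0,"ry":0,"rz":0,"dx":-2.82,"dy":4.08,"dz":0,"fingers":0},{"rx":0,"ry":0,"rz":0,"dx":-2.82,"dy":4.08,"dz":0,"fingers":0},{"rx":0,"ry":0,"rz":0,"dx":-2.82,"dy":4.08,"dz":0,"fingers":0},{"rx":0,"ry":0,"rz":0,"dx":-2.82,"dy":4.08,"dz":0,"fingers":0},{"rx":0,"ry":0,"rz":0,"dx":-2.82,"dy":4.08,"dz":0,"fingers":0},{"rx":0,"ry":0,"rz":0,"dx":-2.82,"dy":4.08,"dz":0,"fingers":0},{"rx":0,"ry":0,"rz":0,"dx":-2.82,"dy":4.08,"dz":0,"fingers":0},{"rx":0,"ry":0,"rz":0,"dx":-2.82,"dy":4.08,"dz":0,"fingers":0},{"rx":0,"ry":0,"rz":0,"dx":-2.82,"dy":4.08,"dz":0,"fingers":0},{"rx":0,"ry":0,"rz":-9.7,"dx":0,"dy":0,"dz":0,"fingers":0},{"rx":0,"ry":0,"rz":-9.7,"dx":0,"dy":0,"dz":0,"fingers":0},{"rx":0,"ry":0,"rz":-9.7,"dx":0,"dy":0,"dz":0,"fingers":0},{"rx":0,"ry":0,"rz":-9.7,"dx":0,"dy":0,"dz":0,"fingers":0},{"rx":0,"ry":0,"rz":0,"dx":0,"dy":0,"dz":0,"fingers":0}], "force": 30}}

```text
t: 4.15
position: [0.5203, 0.1728, 0.2484]
eef_rot: [[-0.376, 0.927, 0.0], [0.927, 0.376, 0.0], [0.0, 0.0, -1.0]]
ft_force: [0.7, 0.8, 0.4]
finger_gap: 0.0003
```

```bash
cat > look.py <<'E'
from fit import *
import sys
s=get_state();print(s["t"],s["position"],s["ft_force"])
p,d=camera("wrist");cv2.imwrite(f"pics/{sys.argv[1]}.png",p[:,:,::-1])
obs=[]
for t in L:
    r=pinpoint("wrist",t)
    if r:
        o=np.array(r[0]["centre"])*[512,384];obs.append(("wrist",t,o));print(t,o,atz("wrist",*o,L[t][2]),r[0]["score"])
if len(obs)>1:print(fit(obs))
m=camera_model("wrist");R=cv2.Rodrigues(np.array(m["rvec"]))[0]
print("cam",-R.T@np.array(m["tvec"]).ravel())
for t in L:
    r=cut_out("wrist",t)
    if not r:continue
    v,u=np.nonzero(r[0]["mask"]&(d>0));z=d[v,u]
    C=np.c_[(u-m["cx"])/m["fx"]*z,(v-m["cy"])/m["fy"]*z,z];X=(C-np.array(m["tvec"]).ravel())@R
    k=X[:,2]>.072;print(t,len(u),X[k].mean(0),np.percentile(X[k,2],90))
E
python3 look.py w2
```

```text
4.15 [0.5203 0.1728 0.2484] [0.7087 0.8298 0.3834]
rocker_raised_end [167.4752 140.5056] [0.5133 0.0691 0.082 ] 0.66
bar_key_top [250.624  157.7088] [0.4979 0.1578 0.08  ] 0.85
round_button_top [178.3808 229.5168] [0.6094 0.1098 0.0808] 0.71
(array([0.5553, 0.1344, 0.3964]), array([[-0.1153, -0.8435],
       [ 0.2202, -0.086 ],
       [-0.1062,  2.6312]]))
cam [0.4455 0.1442 0.3732]
rocker_raised_end 1402 [0.527  0.0777 0.0761] 0.08131547538598492
bar_key_top 859 [0.4956 0.1593 0.079 ] 0.08016764531502532
round_button_top 496 [0.5726 0.1904 0.0793] 0.08023960935183828
square_key_top 541 [0.5728 0.1903 0.0799] 0.08024389315395561
```

View pics/w2.png

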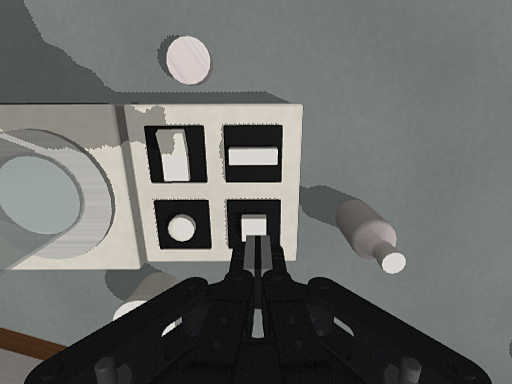

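>>> {"name": "servo_tool", "arguments": {"steps": [{"rx":0,"ry":0,"rz":0,"dx":-3.1,"dy":-1.62,"dz":0,"fingers":0},{"rx":0,"ry":0,"rz":0,"dx":-3.1,"dy":-1.62,"dz":0,"fingers":0},{"rx":0,"ry":0,"rz":0,"dx":-3.05,"dy":-1.63,"dz":0,"fingers":0},{"rx":0,"ry":0,"rz":0,"dx":0,"dy":0,"dz":4.5,"fingers":0},{"rx":0,"ry":0,"rz":0,"dx":0,"dy":0,"dz":4.5,"fingers":0},{"rx":0,"ry":0,"rz":0,"dx":0,"dy":0,"dz":3,"fingers":0},{"rx":0,"ry":0,"rz":0,"dx":0,"dy":0,"dz":1,"fingers":0},{"rx":0,"ry":0,"rz":0,"dx":0,"dy":0,"dz":0,"fingers":0}]}}

```text
t: 5.6
position: [0.5101, 0.0689, 0.1185]
eef_rot: [[-0.377, 0.926, -0.0], [0.926, 0.377, -0.0], [-0.0, -0.0, -1.0]]
ft_force: [0.4, -0.1, 1.0]
finger_gap: 0.0002
```

```bash
python3 look.py w3
python3 - <<'E'
from h import *
p,d=camera("side");cv2.imwrite("pics/s3.png",cv2.resize(p[150:300,190:350,::-1],(640,600)))
E
```

```text
5.6 [0.5101 0.0689 0.1185] [ 0.3572 -0.091   0.9585]
rocker_raised_end [256.3072 233.7024] [0.5107 0.0699 0.082 ] 0.82
cam [0.4357 0.04   0.244 ]
rocker_raised_end 871 [0.5076 0.0683 0.0806] 0.0836404735081494
bar_key_top 2458 [0.4952 0.1571 0.0793] 0.08092348983612678
round_button_top 3702 [0.5469 0.3093 0.0756] 0.07887842866512496
```

View pics/s3.png

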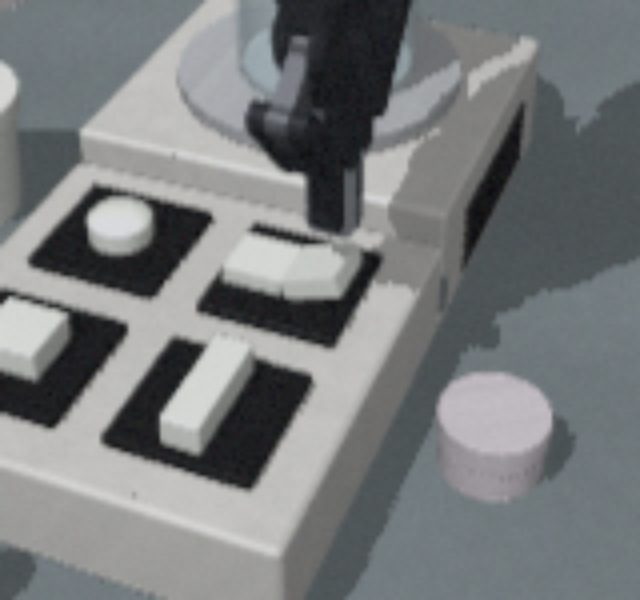

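The side view shows the shut fingertips (335,225) hovering over the raised half of the rocker (320,265). The wrist camera agrees to within 1–2 mm, so I press.

>>> {"name": "servo_tool", "arguments": {"steps": [{"rx":0,"ry":0,"rz":0,"dx":0,"dy":0,"dz":1.0,"fingers":0},{"rx":0,"ry":0,"rz":0,"dx":0,"dy":0,"dz":0.6,"fingers":0},{"rx":0,"ry":0,"rz":0,"dx":0,"dy":0,"dz":0.4,"fingers":0},{"rx":0,"ry":0,"rz":0,"dx":0,"dy":0,"dz":0.4,"fingers":0},{"rx":0,"ry":0,"rz":0,"dx":0,"dy":0,"dz":0.3,"fingers":0},{"rx":0,"ry":0,"rz":0,"dx":0,"dy":0,"dz":0,"fingers":0}]}}

```text
t: 6.85
position: [0.51, 0.0688, 0.0912]
eef_rot: [[-0.377, 0.926, 0.0], [0.926, 0.377, -0.0], [-0.0, 0.0, -1.0]]
ft_force: [-0.5, -0.5, -0.6]
finger_gap: -0.0
```

>>> {"name": "servo_tool", "arguments": {"steps": [{"rx":0,"ry":0,"rz":0,"dx":0,"dy":0,"dz":0.1,"fingers":0},{"rx":0,"ry":0,"rz":0,"dx":0,"dy":0,"dz":0.1,"fingers":0},{"rx":0,"ry":0,"rz":0,"dx":0,"dy":0,"dz":0,"fingers":0}]}}

```text
t: 7.22
position: [0.5103, 0.0689, 0.0906]
eef_rot: [[-0.377, 0.926, 0.001], [0.926, 0.377, 0.0], [0.0, 0.001, -1.0]]
ft_force: [-10.4, -1.8, 30.3]
finger_gap: -0.0001
```

>>> {"name": "servo_tool", "arguments": {"steps": [{"rx":0,"ry":0,"rz":0,"dx":0,"dy":0,"dz":-2,"fingers":0},{"rx":0,"ry":0,"rz":0,"dx":0,"dy":0,"dz":-4,"fingers":0},{"rx":0,"ry":0,"rz":0,"dx":3,"dy":0.7,"dz":0,"fingers":0},{"rx":0,"ry":0,"rz":0,"dx":3,"dy":0.7,"dz":0,"fingers":0},{"rx":0,"ry":0,"rz":0,"dx":2.8,"dy":0.6,"dz":0,"fingers":0},{"rx":0,"ry":0,"rz":0,"dx":0,"dy":0,"dz":2.0,"fingers":0},{"rx":0,"ry":0,"rz":0,"dx":0,"dy":0,"dz":1.0,"fingers":0},{"rx":0,"ry":0,"rz":0,"dx":0,"dy":0,"dz":0,"fingers":0}]}}

```text
t: 8.22
position: [0.4951, 0.1574, 0.1188]
eef_rot: [[-0.376, 0.926, -0.001], [0.926, 0.376, -0.001], [-0.0, -0.001, -1.0]]
ft_force: [0.2, 0.3, 0.1]
finger_gap: 0.0002
```

```bash
python3 look.py w4
python3 - <<'E'
from h import *
p,d=camera("side");a=cv2.resize(p[150:300,190:350,::-1],(400,375));p,d=camera("wrist");b=cv2.resize(p[100:300,80:293,::-1],(400,375))
cv2.imwrite("pics/s4.png",np.hstack([a,b]))
E
```

```text
8.225 [0.4951 0.1574 0.1188] [0.199  0.2594 0.1351]
rocker_raised_end [121.8048 201.408 ] [0.5069 0.0707 0.082 ] 0.95
bar_key_top [256.4096 234.2016] [0.4971 0.1592 0.08  ] 0.86
square_key_top [260.7104 339.9936] [0.5801 0.1966 0.08  ] 0.55
(array([0.553 , 0.1352, 0.3616]), array([[-0.0687,  1.7809],
       [ 2.3878, -0.2259],
       [-4.8966, -3.1241]]))
cam [0.421  0.1289 0.2446]
rocker_raised_end 3723 [0.53   0.079  0.0767] 0.08214073944695478
bar_key_top 2172 [0.4941 0.1585 0.0798] 0.08106104282005558
square_key_top 293 [0.5614 0.1861 0.0883] 0.14731985657496133
```

View pics/s4.png

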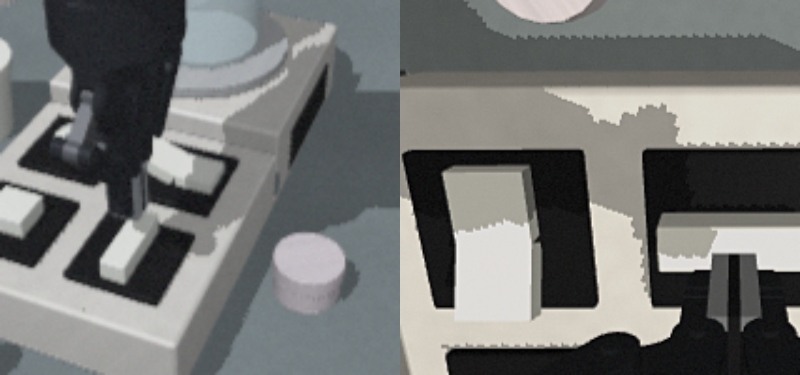

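The side view shows the rocker tipped over, with its far half raised and its near half (205,178) level. The fingertips (125,205) are over the bar key, and the wrist fix agrees to 2 mm.

>>> {"name": "servo_tool", "arguments": {"steps": [{"rx":0,"ry":0,"rz":0,"dx":0.1,"dy":0.1,"dz":1.2,"fingers":0},{"rx":0,"ry":0,"rz":0,"dx":0,"dy":0,"dz":0.6,"fingers":0},{"rx":0,"ry":0,"rz":0,"dx":0,"dy":0,"dz":0.4,"fingers":0},{"rx":0,"ry":0,"rz":0,"dx":0,"dy":0,"dz":0.4,"fingers":0},{"rx":0,"ry":0,"rz":0,"dx":0,"dy":0,"dz":0.3,"fingers":0},{"rx":0,"ry":0,"rz":0,"dx":0,"dy":0,"dz":0.1,"fingers":0},{"rx":0,"ry":0,"rz":0,"dx":0,"dy":0,"dz":0,"fingers":0}]}}

```text
t: 9.65
position: [0.4961, 0.1592, 0.0894]
eef_rot: [[-0.377, 0.926, 0.0], [0.926, 0.377, 0.0], [-0.0, 0.0, -1.0]]
ft_force: [0.0, -0.1, 0.0]
finger_gap: 0.0002
```

>>> {"name": "servo_tool", "arguments": {"steps": [{"rx":0,"ry":0,"rz":0,"dx":0,"dy":0,"dz":0.1,"fingers":0},{"rx":0,"ry":0,"rz":0,"dx":0,"dy":0,"dz":0.1,"fingers":0},{"rx":0,"ry":0,"rz":0,"dx":0,"dy":0,"dz":0,"fingers":0}]}}

```text
t: 10.02
position: [0.4963, 0.1593, 0.0888]
eef_rot: [[-0.377, 0.926, 0.001], [0.926, 0.377, 0.001], [0.0, 0.001, -1.0]]
ft_force: [-11.1, -3.4, 32.3]
finger_gap: -0.0
```

>>> {"name": "servo_tool", "arguments": {"steps": [{"rx":0,"ry":0,"rz":0,"dx":0,"dy":0,"dz":-2,"fingers":0},{"rx":0,"ry":0,"rz":0,"dx":0,"dy":0,"dz":-4,"fingers":0},{"rx":0,"ry":0,"rz":0,"dx":-2.2,"dy":2.2,"dz":0,"fingers":0},{"rx":0,"ry":0,"rz":0,"dx":-2.2,"dy":2.2,"dz":0,"fingers":0},{"rx":0,"ry":0,"rz":0,"dx":-2.2,"dy":2.2,"dz":0,"fingers":0},{"rx":0,"ry":0,"rz":0,"dx":-2.2,"dy":2.1,"dz":0,"fingers":0},{"rx":0,"ry":0,"rz":0,"dx":0,"dy":0,"dz":2.0,"fingers":0},{"rx":0,"ry":0,"rz":0,"dx":0,"dy":0,"dz":1.0,"fingers":0},{"rx":0,"ry":0,"rz":0,"dx":0,"dy":0,"dz":0,"fingers":0}]}}

```text
t: 11.15
position: [0.6086, 0.1109, 0.1164]
eef_rot: [[-0.378, 0.926, -0.002], [0.926, 0.378, -0.0], [0.0, -0.002, -1.0]]
ft_force: [0.7, 0.0, 0.4]
finger_gap: -0.0001
```

```bash
python3 look.py w5
python3 - <<'E'
from h import *
p,d=camera("side");a=cv2.resize(p[150:300,190:350,::-1],(400,375));p,d=camera("wrist");b=cv2.resize(p[60:300,80:340,::-1],(400,375))
cv2.imwrite("pics/s5.png",np.hstack([a,b]))
# rocker near end / bar heights by wrist depth
m=camera_model("wrist");R=cv2.Rodrigues(np.array(m["rvec"]))[0]
v,u=np.nonzero(d>0);z=d[v,u];X=(np.c_[(u-m["cx"])/m["fx"]*z,(v-m["cy"])/m["fy"]*z,z]-np.array(m["tvec"]).ravel())@R
for n,c in(("rocker end",(.511,.069)),("bar",(.496,.1585)),("square",(.577,.1915))):
    k=np.hypot(X[:,0]-c[0],X[:,1]-c[1])<.006;print(n,k.sum(),np.median(X[k,2]) if k.any() else None)
E
```

```text
11.15 [0.6086 0.1109 0.1164] [0.7446 0.0221 0.4285]
rocker_raised_end [252.9792  55.6032] [0.5121 0.0704 0.082 ] 0.75
bar_key_top [404.7872  96.6912] [0.499  0.1574 0.08  ] 0.75
round_button_top [254.5152 238.3872] [0.6132 0.1119 0.0808] 0.62
square_key_top [390.5024 237.504 ] [0.5789 0.1958 0.08  ] 0.83
(array([0.5556, 0.1356, 0.3931]), array([[-0.2548,  0.8316],
       [ 4.1812, -0.1886],
       [ 0.1288, -0.1347],
       [-3.8889, -0.62  ]]))
cam [0.5351 0.0818 0.2427]
rocker_raised_end 5227 [0.5306 0.0775 0.077 ] 0.0825334760499623
bar_key_top 3052 [0.4979 0.1585 0.0729] 0.073612764600517
round_button_top 1162 [0.6061 0.1081 0.0793] 0.08149280636910625
square_key_top 2426 [0.5778 0.19   0.0801] 0.08164822269812529
rocker end 399 0.07322271501351271
bar 345 0.07143098070003653
square 230 0.07953068705670871
```

View pics/s5.png

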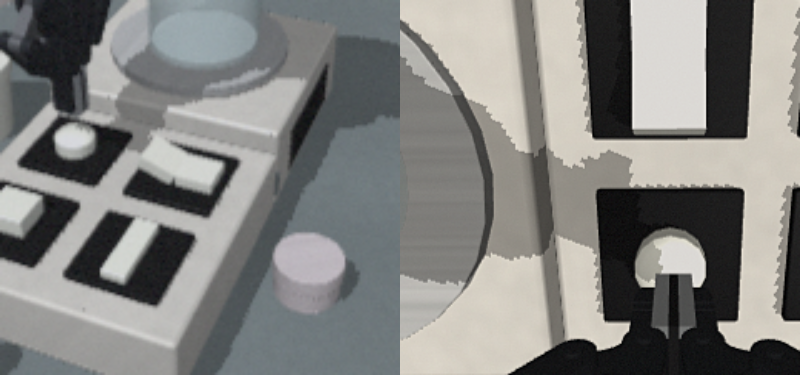

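The rocker's near end stands at 73 mm (on: 74) and the bar at 71 mm (down: 72). The fingertips are over the dome, so next is press, hold and release.

>>> {"name": "servo_tool", "arguments": {"steps": [{"rx":0,"ry":0,"rz":0,"dx":0,"dy":0.2,"dz":1.0,"fingers":0},{"rx":0,"ry":0,"rz":0,"dx":0,"dy":0,"dz":0.6,"fingers":0},{"rx":0,"ry":0,"rz":0,"dx":0,"dy":0,"dz":0.5,"fingers":0},{"rx":0,"ry":0,"rz":0,"dx":0,"dy":0,"dz":0.4,"fingers":0},{"rx":0,"ry":0,"rz":0,"dx":0,"dy":0,"dz":0.2,"fingers":0},{"rx":0,"ry":0,"rz":0,"dx":0,"dy":0,"dz":0.1,"fingers":0},{"rx":0,"ry":0,"rz":0,"dx":0,"dy":0,"dz":0,"fingers":0}]}}

```text
t: 12.58
position: [0.6114, 0.1112, 0.0897]
eef_rot: [[-0.377, 0.926, -0.0], [0.926, 0.377, -0.0], [0.0, -0.0, -1.0]]
ft_force: [-4.1, -0.5, 7.7]
finger_gap: -0.0001
```

>>> {"name": "servo_tool", "arguments": {"steps": [{"rx":0,"ry":0,"rz":0,"dx":0,"dy":0,"dz":0.1,"fingers":0},{"rx":0,"ry":0,"rz":0,"dx":0,"dy":0,"dz":0,"fingers":0},{"rx":0,"ry":0,"rz":0,"dx":0,"dy":0,"dz":0,"fingers":0},{"rx":0,"ry":0,"rz":0,"dx":0,"dy":0,"dz":0,"fingers":0},{"rx":0,"ry":0,"rz":0,"dx":0,"dy":0,"dz":0,"fingers":0},{"rx":0,"ry":0,"rz":0,"dx":0,"dy":0,"dz":0,"fingers":0},{"rx":0,"ry":0,"rz":0,"dx":0,"dy":0,"dz":0,"fingers":0},{"rx":0,"ry":0,"rz":0,"dx":0,"dy":0,"dz":0,"fingers":0},{"rx":0,"ry":0,"rz":0,"dx":0,"dy":0,"dz":0,"fingers":0},{"rx":0,"ry":0,"rz":0,"dx":0,"dy":0,"dz":0,"fingers":0},{"rx":0,"ry":0,"rz":0,"dx":0,"dy":0,"dz":0,"fingers":0},{"rx":0,"ry":0,"rz":0,"dx":0,"dy":0,"dz":0,"fingers":0}]}}

```text
t: 14.08
position: [0.6114, 0.1112, 0.0894]
eef_rot: [[-0.377, 0.926, 0.0], [0.926, 0.377, 0.0], [0.0, 0.0, -1.0]]
ft_force: [-8.6, -0.3, 18.9]
finger_gap: -0.0001
```

>>> {"name": "servo_tool", "arguments": {"steps": [{"rx":0,"ry":0,"rz":0,"dx":0,"dy":0,"dz":-2,"fingers":0},{"rx":0,"ry":0,"rz":0,"dx":0,"dy":0,"dz":-4,"fingers":0},{"rx":0,"ry":0,"rz":0,"dx":0,"dy":0,"dz":-5,"fingers":0},{"rx":0,"ry":0,"rz":0,"dx":0,"dy":0,"dz":-4,"fingers":0},{"rx":0,"ry":0,"rz":0,"dx":0,"dy":0,"dz":0,"fingers":0}]}}

```text
t: 14.7
position: [0.6129, 0.1114, 0.2425]
eef_rot: [[-0.377, 0.926, 0.006], [0.926, 0.377, 0.001], [-0.001, 0.006, -1.0]]
ft_force: [-0.4, 0.0, -0.9]
finger_gap: 0.0003
```

Run:
```python
from fit import *
im=[]
for n in("wrist","top","side"):
  p,d=camera(n);im.append(p[:,:,::-1])
  m=camera_model(n);R=cv2.Rodrigues(np.array(m["rvec"]))[0]
  v,u=np.nonzero(d>0);z=d[v,u];X=(np.c_[(u-m["cx"])/m["fx"]*z,(v-m["cy"])/m["fy"]*z,z]-np.array(m["tvec"]).ravel())@R
  for t,c in(("rocker end",(.511,.069)),("bar",(.496,.1585)),("square",(.577,.1915)),("round",(.6095,.110))):
    k=(np.hypot(X[:,0]-c[0],X[:,1]-c[1])<.006)&(X[:,2]<.12);print(n,t,k.sum(),np.median(X[k,2]) if k.any() else None)
cv2.imwrite("pics/f.png",np.hstack([cv2.resize(i,(400,300)) for i in im[:3:2]]))
for t in("beaker","bottle","tub","pot"):
    r=[(n,pinpoint(n,t)) for n in("top","side")];r=[ray(n,*np.array(x[0]["centre"])*[512,384]) for n,x in r if x]
    print(t,tri(r) if len(r)==2 else len(r))
print(get_state()["t"])
```

```text
wrist rocker end 125 0.07142220159254078
wrist bar 111 0.06958064027435817
wrist square 90 0.0773265764670789
wrist round 92 0.07779567209716698
top rocker end 0 None
top bar 0 None
top square 0 None
top round 0 None
side rocker end 24 0.07473344207937559
side bar 29 0.07293447919488012
side square 24 0.08121752228175828
side round 21 0.0820388449542506
beaker [ 0.6221 -0.0469  0.0754]
bottle 1
tub 1
pot 1
15.25
```

View pics/f.png

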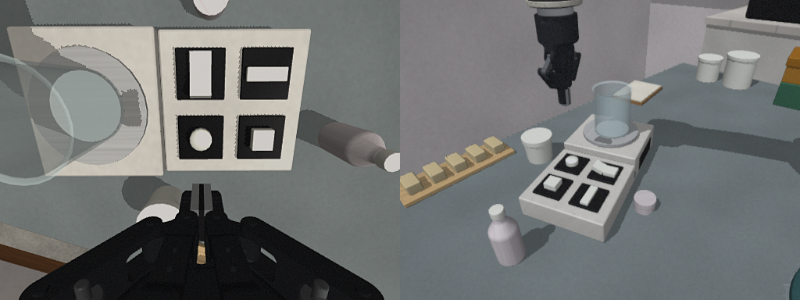

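The side view shows the beaker, bottle, tub and pot all standing. The rocker is tipped, the bar is down about 8 mm relative to the square key, and the round button is back up.

```bash
python3 -c "
from plant import *
print(job_done())"
```

```text
the job is handed in; nothing more can be done
None
```

The hotplate is started and the job is handed in, at about 15 s of the 48 s allowed. With the fingertips closed, I did the presses in the order asked:

1. **Rocker:** pressed on the raised end until it met a firm stop (wrist force about 30 N).
2. **Bar key:** pressed to its stop (about 32 N), and it stayed down.
3. **Round button:** pressed to its stop, held for about 1.5 s at up to 19 N, then released.

The last checks used depth readings after I had lifted clear:

| Part | Side camera | Wrist camera | Expected |
|---|---|---|---|
| Rocker near end | 74.7 mm | 71.4 mm | 74 mm (on) |
| Bar key | 72.9 mm | 69.6 mm | 72 mm (down) |
| Square key | 81.2 mm | 77.3 mm | 80 mm (up, not pressed) |
| Round button | 82.0 mm | 77.8 mm | 80.8 mm (sprung back) |

- **Camera disagreement:** the two cameras differ by 3–4 mm in absolute height. Both agree on the differences between keys, such as the bar standing about 8 mm below the square key.
- **Top camera:** it gave no key heights in the last check.
- **Loose things:** the beaker measured within about 2 mm of its first position. The bottle, tub and pot were each found in only one camera, so I could not re-measure them. The last side picture shows all four still standing.
- **Refused move:** my first move call was refused as invalid input; nothing moved.

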